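Slide a gaming plaque out over the edge of the cage sorting table

ROBOT

A 6-joint arm with a two-finger parallel gripper is mounted at the origin on the work surface. World frame = base frame: x ahead of the robot, y to its left, z up, the work surface at z = 0. Lengths are in m, angles in rad, forces in N, time in s.
With the tool pointing down it reaches from about 0.35 to 0.875 m from the base axis. Payload 4.2 kg.
Tool frame: the origin (TCP) lies on the mounting face of the last link; the fingertips stand nose_length ahead of it and the grasp point (between the pads) lies 164 mm ahead of it (nose_length is the distance from the TCP to the fingertips, in m); z points along the fingers, y is the line along which they close (so a half turn about z gives the same grasp; the last joint's range is limited). The gripper opens to 87 mm and grips with 3 to 60 N. Pads are 19 mm wide; open, the fingers measure 117 mm over their backs; the gripper's body (75 mm by 190 mm) begins 51 mm behind the grasp point.
Start: joints at [-1.009, 0.385, 0.008, 0, -1.194, -0.259], TCP at [0.186, -0.597, 0.405] pointing down, gripper open.
Joint ranges: [-3.14, 3.14], [-1.21, 2.06], [-1.07, 1.41], [-3.16, 2.05], [-2.99, -0.16], [-3.1, 3.1]. Speed limits (rad/s): [2.79, 2.79, 3.14, 3.14, 3.14, 3.14].

INTERFACE

Orientations are given as a unit quaternion [x, y, z, w].
In Python, from workcell import * gives the robot as it stands.
- The arm moves only by the shell command python3 -m creep 'ROWS'. ROWS is JSON, a list of rows, each an object with "dp": the shift along the tool's x, y, z in mm, a list of three; "twist": the turn about the tool's z in rad; "grip": the finger opening in mm, from 0 to 87. A call has 1 to 10 rows; each row is the pose to reach, as a shift and turn from the pose commanded when the call began, along the tool's axes at that moment; what a row does not reach only later rows make up. A row lasts 1/8 s, in which the tool goes at most 62.5 mm and 10.7 degrees, less where a joint would pass 70% of its speed; a pose out of reach is approached as far as the arm can. A call with a gripper value outside its range is refused whole. The fingers move at their own pace and stop on an object; the grip force is fixed at half the most. Time passes only in rows, so rows that repeat a pose let the fingers close. It gives the time, the measured TCP pose, the force, the opening and the grip force at its end, in the units of the state.
- read_state(): the state, without advancing time (a new reading comes with each control period).
- snapshot(name): name is "scene" or "top" or "wrist"; returns a dict with "image" (400x640x3 uint8, red, green, blue), "range_z" (400x640 float32, m along the optical axis (not along the pixel's ray), 0 where there is no reading), "camera_matrix" (3x3 intrinsics, pixels), "R" (3x3) and "t" (3): a world point X has camera coordinates R X + t. Camera axes: x right, y down, z forward; pixel columns grow to the right and rows downward; lengths in m; the calibration is good to about 2 mm. A picture is of the moment at which its call begins.
- close_job(): hands the job in; it is judged then, once.
Trained networks look in a picture, given as the dict that the camera call returned (one of the last four; its "shot" number tells which), for a name from the list of things; names that differ only in an ending like _2 or _b are one class to them, and where a whole thing is asked for, a point or a joint stands for the part that bears it (a point fixed in the world has none). Each returns a list of dicts, best first, with "p" (0 to 1); they miss things now and then, are a little off and sometimes report something else, mostly with a low value. They report only what shows in the picture. A call takes as long as a camera call. They do not tell look-alikes from the thing itself.
- cut_out(picture, name): "region" (400x640 bool, what is visible of it) and "centre" ([row, column] in pixels, amid what is visible of it).
- tip_of(picture, name): "centre" ([row, column] in pixels: a listed point, or the origin of a listed thing).
The state is a dict: "time_s": time; "joints": joint angles; "dq": joint speeds; "joint_efforts": joint torques, N m; "tool_pos": TCP position; "tool_rot": TCP orientation; "wrist_force": force on the tool from outside, world axes, zero at the start; "moment": the same for the moment, N m; "width": finger opening in m; "finger_force": force on a finger pad.
Only numpy, scipy, OpenCV 4.12 (cv2) and the standard library are available. Lean on these libraries where they do the work, as an engineer would, in place of code of your own. Each camera call takes 0.05 s, during which the arm holds its last target. There are 200 camera calls.

TASK

With your fingertips, slide the large green plaque flat across the table to the left-hand edge, square it up to that edge and leave it with one third of its length hanging over, the gold band nearest the edge lying right along it, so that the cashier can pick it up from below. Keep your fingertips on it as it goes out over the edge, do not lift, tip or flick it, and leave the blue plaque and everything else where they are.

Things in the scene. Friction and masses are not known exactly. Their poses are not given: they have to be found in the camera images.
- edge (a point): Point on the straight left-hand edge of the walnut top (35 mm thick), level with the top face. Its x runs along the edge away from the robot, y points out over the edge, z up. The table, and so the edge, shifts and turns a little each time. Along +x, 230 to 340 mm from the point, a fixed clamp with an upright tube, 105 mm high, stands on the edge, reaching 60 mm in; the rest is free.
- green_plaque: Large green acrylic plaque, loose: 126 mm long (its y), 84 wide (its x), 6 thick, about 80 g. Origin: centre of its underside. Two gold bands 6 mm wide cross its top, centred 21 mm either side of the middle (42 mm, a third, from each end); both ends are alike. Slides easily on the lacquer (friction about 0.3). Starts wholly on the table, lengthwise to the left-hand edge but turned up to 25 degrees either way.
- blue_plaque: The small blue plaque, loose: 96 mm long (its y), 66 mm wide (its x), 5 mm thick, origin at the centre of its underside. Lies beside the green one, nearer to the robot or farther away. To be left alone.
- chip_stack: Loose stack of twelve red clay chips, diameter 39 mm, 40 mm high. Origin: centre of its underside. To be left alone.
- dolly: Loose brass dolly marker, a waisted pawn, diameter 38 mm at the foot, 56 mm high. Origin: centre of its underside. To be left alone.
- paddle: Loose chrome dealer paddle lying flat: a thin blade (its +x) with a round push bar across its other end like a T, 150 mm long, 84 mm wide and 16 mm high at the bar. Origin on the underside, 74 mm from the bar end. To be left alone.
- ball_tray: Fixed small wooden tray with two pockets, 33 x 60 mm (x, y), 13 mm high, holding the two roulette balls. Origin: centre of its underside.
- ball_a_center (a point): Centre of an ivory roulette ball, diameter 21 mm, loose in the tray. To be left alone.
- ball_b_center (a point): Centre of the other ivory roulette ball, diameter 21 mm, loose in the tray. To be left alone.
There are look-alikes about, which are no part of the job. Of the things shaped like the green_plaque, the green one is meant.

How it is judged:
By the outcome, as a careful person would: the job done as asked, in the order asked, and still so for the second after the job is handed in, with the robot touching nothing.
It also fails if it takes over 43 s, if anything falls off the work surface, if the arm or the gripper's body presses on something with over 40 N, if the wrist force passes 120 N, or if a joint passes its speed limit or range.

## Working session

There is one attempt and no reset: what is moved stays moved. The work goes in short steps, Python scripts to look and compute and a shell command to move; the robot and the scene stay as the last step left them, time stands still between calls to the robot, and variables do not carry over. Pictures are saved under pics/ and viewed, at most 10 in all, crops included, and the job is handed in when it is done.

```bash
mkdir -p pics; ls
cat > h.py <<'E'
from workcell import *
import numpy as np, cv2
def px2w(s,r,c,z=None):
    K,R,t=s["camera_matrix"],s["R"],s["t"]
    d=R.T@np.linalg.solve(K,np.array([c,r,1.0])); o=-R.T@t
    if z is None: return o+d*s["range_z"][int(r),int(c)]
    return o+d*(z-o[2])/d[2]
def w2px(s,X):
    p=s["camera_matrix"]@(s["R"]@np.array(X)+s["t"]); return p[1]/p[2],p[0]/p[2]
def save(s,n): cv2.imwrite("pics/"+n,cv2.cvtColor(s["image"],cv2.COLOR_RGB2BGR))
E
python3 - <<'E'
from h import *
s=snapshot("top"); save(s,"top1.png"); a=snapshot("scene"); save(a,"scene1.png")
for n in ["green_plaque","blue_plaque","chip_stack","dolly","paddle","ball_tray"]:
    for d in tip_of(s,n)[:3]: print(n,round(d["p"],2),np.round(d["centre"]),np.round(px2w(s,*d["centre"],0),3),px2w(s,*d["centre"]).round(3))
for d in tip_of(s,"edge"): print("edge",d["p"],d["centre"],px2w(s,*d["centre"],0))
st=read_state(); print({k:st[k] for k in ("time_s","tool_pos","tool_rot","wrist_force","width")})
import workcell; print(nose_length if 'nose_length' in dir(workcell) else [x for x in dir(workcell) if x[0]!='_'])
E
```

```text
pics
green_plaque 0.88 [251. 358.] [ 0.326 -0.153  0.   ] [ 0.326 -0.153  0.006]
green_plaque 0.82 [210. 291.] [0.439 0.04  0.   ] [0.438 0.039 0.004]
green_plaque 0.63 [306. 413.] [ 0.176 -0.307  0.   ] [ 0.197 -0.173  0.718]
blue_plaque 0.84 [159. 306.] [ 0.593 -0.     0.   ] [ 0.592 -0.     0.004]
chip_stack 0.77 [108. 299.] [0.752 0.024 0.   ] [0.736 0.022 0.04 ]
dolly 0.58 [121. 260.] [0.709 0.14  0.   ] [0.706 0.139 0.008]
paddle 0.8 [207. 420.] [ 0.456 -0.332  0.   ] [ 0.455 -0.331  0.006]
ball_tray 0.7 [106. 336.] [ 0.761 -0.088  0.   ] [ 0.76  -0.088  0.003]
ball_tray 0.7 [184. 216.] [0.513 0.259 0.   ] [ 0.679  0.436 -0.75 ]
edge 0.96 [184.2, 217.6] [0.51292747 0.25542677 0.        ]
{'time_s': 0.45, 'tool_pos': array([ 0.18637844, -0.5965262 ,  0.40465363]), 'tool_rot': array([-1.50811001e-01,  9.88562608e-01,  1.02522689e-04, -3.56959323e-05]), 'wrist_force': array([ 0.5355983 ,  0.0157338 , -0.08981935]), 'width': 0.08703275126130082}
0.1822
```

View pics/top1.png

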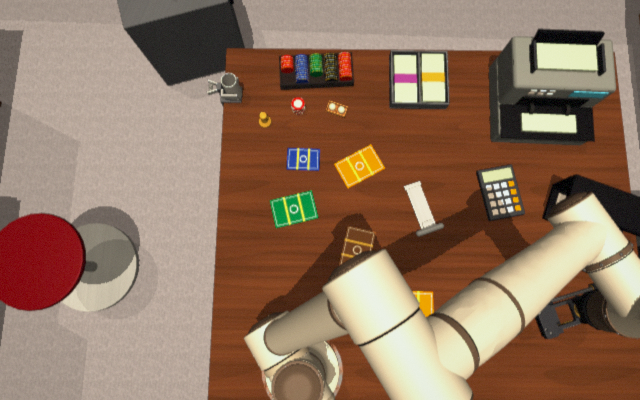

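View pics/scene1.png

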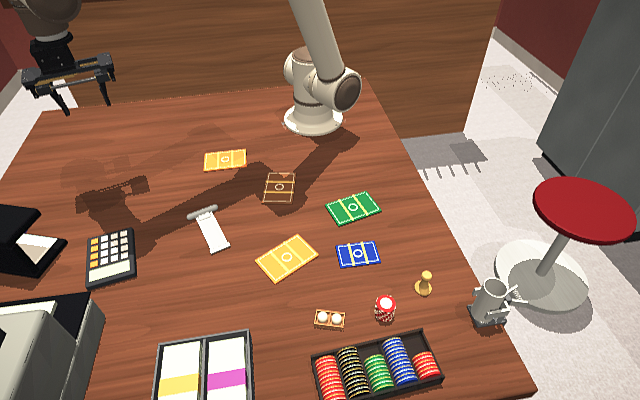

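Things that could be taken for it, in the top view as (row, col): green plaque (209,294), blue plaque (159,304), orange plaque (166,360), brown plaque (247,357) and a second orange one (303,425). I choose the green one at (209,294). The clamp is at (88,230).

```bash
cat >> h.py <<'E'
def plaque(s,z=0.006,near=None):
    hsv=cv2.cvtColor(s["image"],cv2.COLOR_RGB2HSV)
    m=cv2.inRange(hsv,(50,90,40),(85,255,255))
    m=cv2.morphologyEx(m,cv2.MORPH_CLOSE,np.ones((9,9),np.uint8))
    cs,_=cv2.findContours(m,cv2.RETR_EXTERNAL,cv2.CHAIN_APPROX_NONE)
    c=max(cs,key=cv2.contourArea)[:,0,:]
    P=np.array([px2w(s,y,x,z)[:2] for x,y in c])*1000
    (cx,cy),(w,h),a=cv2.minAreaRect(P.astype(np.float32))
    B=cv2.boxPoints(((cx,cy),(w,h),a)); e=[B[1]-B[0],B[2]-B[1]]; L=max(e,key=np.linalg.norm)
    if L[1]<0: L=-L
    return np.array([cx,cy]),sorted((w,h)),np.degrees(np.arctan2(L[1],L[0])),c
def edge(s,rows):
    g=s["range_z"]; pts=[]
    for r in rows:
        d=g[r]; W=[px2w(s,r,c)[2] if d[c]>0 else -9 for c in range(640)]
        W=np.array(W); 
        i=np.where((W[:-1]<-0.1)&(W[1:]>-0.02))[0]
        if len(i): pts.append(px2w(s,r,i[0]+.5,0)[:2]*1000)
    return np.array(pts)
E
python3 - <<'E'
from h import *
s=snapshot("top")
c,wh,a,_=plaque(s); print(c,wh,a)
E=edge(s,range(120,290,3))
p=np.polyfit(E[:,0],E[:,1],1); r=E[:,1]-np.polyval(p,E[:,0]); k=abs(r)<4; p=np.polyfit(E[k,0],E[k,1],1); print(len(E),k.sum(),"edge y=",p,"ang",np.degrees(np.arctan(p[0])),r.std(), "at c", np.polyval(p,c[0]))
im=s["image"][130:290,190:420]; cv2.imwrite("pics/crop1.png",cv2.cvtColor(cv2.resize(im,None,fx=3.4,fy=3.4,interpolation=cv2.INTER_CUBIC),cv2.COLOR_RGB2BGR))
K=s["camera_matrix"];print(K, -s["R"].T@s["t"])
E
```

```text
[442.91088867  32.09532166] [84.00410461425781, 125.15190124511719] 104.7651
57 57 edge y= [6.11949026e-03 2.49275895e+02] ang 0.3506165880274218 0.8365543028415984 at c 251.98628430015958
[[470.57888466   0.         323.53180641]
 [  0.         470.57888466 198.81003514]
 [  0.           0.           1.        ]] [ 0.21535132 -0.05681815  1.33764632]
```

View pics/crop1.png

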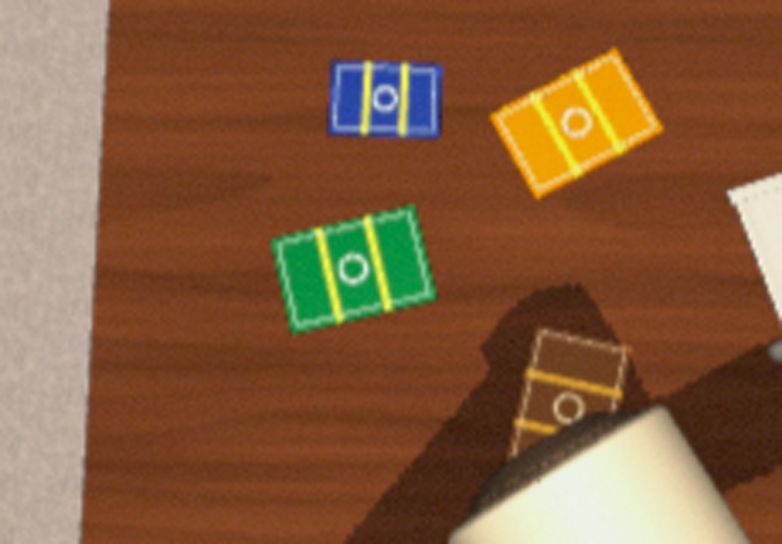

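Green is the large plaque lying at crop (268,353). Its centre is at (443,32) mm and it measures 84x125, so the size fits. It is turned about 14.4° anticlockwise off square. I'll move to hover behind its centre with the tool y across its width.

```bash
python3 -m creep '[{"dp":[-110,125,20],"twist":-0.17,"grip":40},{"dp":[-110,125,30],"twist":-0.34,"grip":40},{"dp":[-170,195,40],"twist":-0.51,"grip":40},{"dp":[-210,245,50],"twist":-0.68,"grip":40},{"dp":[-250,290,60],"twist":-0.85,"grip":40},{"dp":[-290,335,70],"twist":-1.02,"grip":40},{"dp":[-330,380,80],"twist":-1.19,"grip":40},{"dp":[-370,425,90],"twist":-1.36,"grip":40},{"dp":[-410,470,100],"twist":-1.53,"grip":40},{"dp":[-431,498,100],"twist":-1.53,"grip":40}]'
python3 -m creep '[{"dp":[0,0,0],"twist":0,"grip":40},{"dp":[0,0,0],"twist":0,"grip":40}]'
python3 - <<'E'
from h import *
s=snapshot("wrist"); save(s,"w1.png"); print(s["R"],-s["R"].T@s["t"]); print(read_state())
try: print(plaque(s)[:3])
except Exception as e: print(e)
E
```

```text
time_s: 1.75
tool_pos: [0.434, -0.0286, 0.3094]
tool_rot: [0.794, -0.608, 0.0, -0.0]
wrist_force: [0.6, -0.2, -0.3]
width: 0.0403
finger_force: 0.0
time_s: 2.0
tool_pos: [0.4333, -0.0305, 0.3092]
tool_rot: [0.794, -0.608, -0.0, 0.0]
wrist_force: [0.4, -0.3, 0.7]
width: 0.0396
finger_force: 0.0
[[-0.96580528 -0.25926523  0.00130709]
 [-0.24818814  0.92597587  0.28455462]
 [-0.07498545  0.27449995 -0.95865894]] [ 0.45432217 -0.10384676  0.28975192]
{'time_s': 2.05, 'joints': array([ 3.05056000e-01,  1.63997364e-01, -5.75805851e-01, -1.06044645e-04,
       -8.31296473e-01, -4.35310565e-02]), 'dq': array([-0.02197096, -0.00749216, -0.00298576,  0.00049035,  0.00291574,
        0.00024807]), 'joint_efforts': array([ 5.53726181e-01, -2.34440839e+01,  1.50810367e+01,  3.36421788e+00,
        5.00394974e-02,  1.94518805e-03]), 'tool_pos': array([ 0.43307303, -0.03115676,  0.30929263]), 'tool_rot': array([ 7.93248027e-01, -6.08898632e-01, -1.19109223e-04,  1.01755364e-04]), 'wrist_force': array([ 0.30194321, -0.21838626, -0.80053893]), 'moment': array([ 0.01352039,  0.09308041, -0.06328216]), 'finger_force': 0.0, 'width': 0.03994466446258856}
(array([449.33230591,  14.05257797]), [80.54070281982422, 83.07059478759766], np.float32(14.544163))
```

View pics/w1.png

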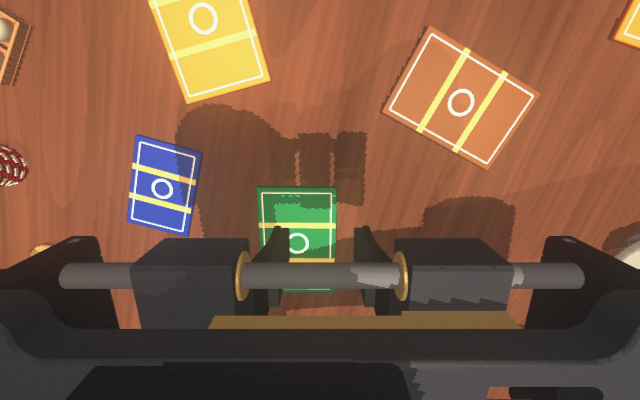

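The wrist view shows the green plaque at (243,297) between the fingers, with the blue one clear at (188,162). I now centre over it and go down in small steps.

```bash
python3 -m creep '[{"dp":[-16,-12,20],"twist":0,"grip":40},{"dp":[-33,-26,50],"twist":0,"grip":40},{"dp":[-33,-26,80],"twist":0,"grip":40},{"dp":[-33,-26,100],"twist":0,"grip":40},{"dp":[-33,-26,112],"twist":0,"grip":40},{"dp":[-33,-26,112],"twist":0,"grip":40},{"dp":[-33,-26,112],"twist":0,"grip":40}]'
python3 -m creep '[{"dp":[0,0,3],"twist":0,"grip":40},{"dp":[0,0,5],"twist":0,"grip":40},{"dp":[0,0,7],"twist":0,"grip":40},{"dp":[0,0,7],"twist":0,"grip":40}]'
python3 - <<'E'
from h import *
s=snapshot("top"); save(s,"t2.png"); print(read_state()["tool_pos"],read_state()["wrist_force"])
s=snapshot("wrist"); save(s,"w2.png");
E
```

```text
time_s: 2.92
tool_pos: [0.4503, 0.0076, 0.198]
tool_rot: [0.793, -0.609, 0.001, -0.001]
wrist_force: [0.4, 0.2, 0.5]
width: 0.0398
finger_force: 0.0
time_s: 3.42
tool_pos: [0.45, 0.0079, 0.1901]
tool_rot: [0.793, -0.609, -0.0, 0.0]
wrist_force: [-0.9, -0.4, 0.1]
width: 0.0396
finger_force: 0.0
[0.44999279 0.00793961 0.1901986 ] [0.70394412 0.08608204 0.37189921]
```

View pics/w2.png

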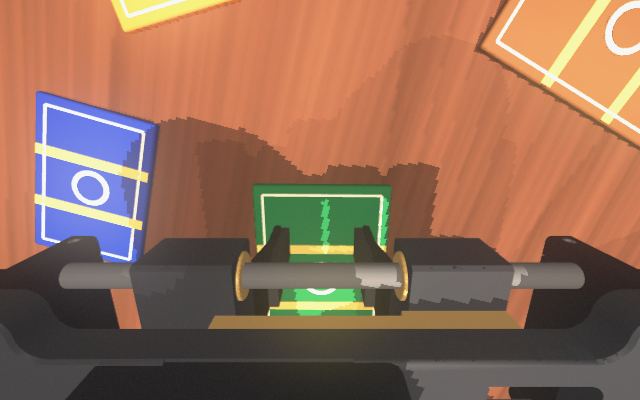

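The fingers at columns 280 and 362 are centred on the plaque (254–390 across), and it is square to the tool. Next I press gently.

```bash
python3 -m creep '[{"dp":[0,0,1],"twist":0,"grip":40},{"dp":[0,0,2],"twist":0,"grip":40},{"dp":[0,0,2.5],"twist":0,"grip":40},{"dp":[0,0,2.5],"twist":0,"grip":40}]'
python3 -m creep '[{"dp":[0,0,0.5],"twist":0,"grip":40},{"dp":[0,0,1],"twist":0,"grip":40},{"dp":[0,0,1],"twist":0,"grip":40}]'
```

```text
time_s: 4.03
tool_pos: [0.45, 0.0079, 0.1886]
tool_rot: [0.794, -0.608, 0.0, -0.0]
wrist_force: [-2.6, 0.1, 9.4]
width: 0.04
finger_force: 4.4
time_s: 4.4
tool_pos: [0.45, 0.008, 0.1885]
tool_rot: [0.794, -0.608, 0.0, -0.0]
wrist_force: [-4.4, 1.4, 18.1]
width: 0.0402
finger_force: 9.2
```

```bash
python3 -m creep '[{"dp":[-6,-1.6,-0.5],"twist":0.02,"grip":40},{"dp":[-15,-4,-0.5],"twist":0.05,"grip":40},{"dp":[-24,-6.4,-0.5],"twist":0.08,"grip":40},{"dp":[-33,-9,-0.5],"twist":0.11,"grip":40},{"dp":[-42,-11,-0.5],"twist":0.14,"grip":40},{"dp":[-51,-14,-0.5],"twist":0.17,"grip":40},{"dp":[-60,-16,-0.5],"twist":0.2,"grip":40},{"dp":[-68,-18,-0.5],"twist":0.23,"grip":40},{"dp":[-75,-20,-0.5],"twist":0.25,"grip":40},{"dp":[-80,-21.5,-0.5],"twist":0.25,"grip":40}]'
python3 - <<'E'
from h import *
st=read_state();print(st["tool_pos"],st["tool_rot"],st["wrist_force"])
s=snapshot("top"); save(s,"t3.png")
w=snapshot("wrist"); save(w,"w3.png"); cv2.imwrite("pics/m3.png",np.hstack([cv2.imread("pics/t3.png")[130:290,190:420].repeat(2,0).repeat(2,1)[:,:400],cv2.resize(cv2.imread("pics/w3.png"),None,fx=.6,fy=.8)]))
E
```

```text
time_s: 5.65
tool_pos: [0.4507, 0.091, 0.1886]
tool_rot: [0.712, -0.702, 0.001, -0.001]
wrist_force: [-0.4, -1.9, 10.0]
width: 0.0401
finger_force: 5.3
[0.45069228 0.09095991 0.1885756 ] [ 7.11778718e-01 -7.02403232e-01  6.44293228e-04 -5.83842693e-04] [-0.39451747 -1.91518482  9.98995726]
```

View pics/m3.png

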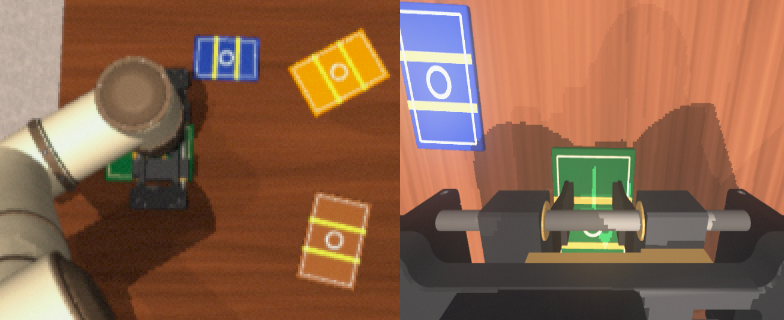

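```bash
cat >> h.py <<'E'
def nearend(w):
    hsv=cv2.cvtColor(w["image"],cv2.COLOR_RGB2HSV); m=cv2.inRange(hsv,(45,80,25),(90,255,255))
    n,l,st,_=cv2.connectedComponentsWithStats(m); k=1+np.argmax(st[1:,4]); m=l==k
    x0,y0,ww,hh=st[k][:4]; P=[]; S=[[],[]]
    for c in range(x0+8,x0+ww-8): P.append(px2w(w,np.argmax(m[:,c])-0.5,c,0.006)[:2]*1000)
    P=np.array(P); p=np.polyfit(P[:,0],P[:,1],1); k=abs(P[:,1]-np.polyval(p,P[:,0]))<1.5; p=np.polyfit(P[k,0],P[k,1],1)
    for r in range(y0+6,y0+45):
        q=np.where(m[r])[0]; 
        for i,e in ((0,q[0]-.5),(1,q[-1]+.5)): S[i].append(px2w(w,r,e,0.006)[:2]*1000)
    S=[np.array(a) for a in S]; out=[]
    for a in S:
        q=np.polyfit(a[:,1],a[:,0],1); kk=abs(a[:,0]-np.polyval(q,a[:,1]))<2; q=np.polyfit(a[kk,1],a[kk,0],1); out.append((np.median(a[:,0]).round(1),-np.degrees(np.arctan(q[0])).round(2)))
    return np.degrees(np.arctan(p[0])), [np.mean(P[k,0]),np.mean(P[k,1])], k.mean(), out
E
python3 - <<'E'
from h import *
w=snapshot("wrist"); print(nearend(w))
s=snapshot("top"); r,c=w2px(s,[0.45,0.25,0]); print(r,c)
for k in ("scene",):
  a=snapshot(k); print(w2px(a,[0.45,0.25,0]), a["camera_matrix"][0,0],-a["R"].T@a["t"])
E
```

```text
(np.float64(0.014880466733410752), [np.float64(451.6956373162441), np.float64(64.89343968372387)], np.float64(1.0), [(np.float64(486.8), np.float64(0.51)), (np.float64(416.7), np.float64(-0.2))])
205.49660541481535 218.21176092874788
(np.float64(198.8933277047304), np.float64(432.5037731234466)) 391.3614817068369 [ 1.13908876 -0.16189882  0.73498842]
```

```bash
sed -i 's/    n,l,st,_=cv2.conn/    m=cv2.morphologyEx(m,cv2.MORPH_CLOSE,np.ones((7,7),np.uint8))\n&/' h.py
python3 - <<'E'
from h import *
w=snapshot("wrist"); print(nearend(w)); print(read_state()["tool_pos"])
hsv=cv2.cvtColor(w["image"],cv2.COLOR_RGB2HSV); print(hsv[180:200:1,330].tolist())
E
```

```text
(np.float64(0.144496384494695), [np.float64(451.49807880707397), np.float64(56.83688607429926)], np.float64(1.0), [(np.float64(493.2), np.float64(-0.25)), (np.float64(410.1), np.float64(0.04))])
[0.45069785 0.09121491 0.18857494]
[[11, 135, 132], [11, 133, 132], [11, 136, 131], [11, 131, 128], [20, 110, 104], [55, 99, 98], [59, 106, 116], [62, 116, 127], [63, 115, 133], [63, 120, 134], [63, 117, 135], [63, 117, 133], [63, 118, 134], [63, 119, 133], [44, 80, 159], [25, 42, 245], [27, 31, 247], [29, 58, 229], [63, 119, 135], [63, 120, 134]]
```

```bash
python3 -m creep '[{"dp":[-6,0,0],"twist":0,"grip":40},{"dp":[-17,0,0],"twist":0,"grip":40},{"dp":[-28,-0.3,0],"twist":-0.002,"grip":40},{"dp":[-39,-0.5,0],"twist":-0.004,"grip":40},{"dp":[-50,-0.6,0],"twist":-0.004,"grip":40},{"dp":[-61,-0.8,0],"twist":-0.004,"grip":40},{"dp":[-72,-1,0],"twist":-0.004,"grip":40},{"dp":[-83,-1.1,0],"twist":-0.004,"grip":40},{"dp":[-92,-1.2,0],"twist":-0.004,"grip":40},{"dp":[-98,-1.3,0],"twist":-0.004,"grip":40}]'
python3 - <<'E'
from h import *
st=read_state();print(st["tool_pos"],st["tool_rot"],st["wrist_force"])
w=snapshot("wrist"); print(nearend(w))
s=snapshot("top"); save(s,"t4.png"); a=snapshot("scene"); save(a,"s4.png")
cv2.imwrite("pics/m4.png",np.hstack([cv2.resize(cv2.imread("pics/t4.png")[150:270,180:310],(400,369)),cv2.resize(cv2.imread("pics/s4.png")[150:273,360:490],(400,369))]))
E
```

```text
time_s: 7.2
tool_pos: [0.4507, 0.1891, 0.1886]
tool_rot: [0.713, -0.701, 0.001, -0.001]
wrist_force: [-0.3, -2.2, 10.1]
width: 0.04
finger_force: 5.0
[0.45074106 0.18913815 0.18859253] [ 7.13193576e-01 -7.00966696e-01  5.10912200e-04 -5.94358748e-04] [-0.34076855 -2.24870887 10.11379758]
(np.float64(0.2583956346701304), [np.float64(451.5425864461949), np.float64(154.48587880668933)], np.float64(1.0), [(np.float64(493.3), np.float64(-0.09)), (np.float64(410.0), np.float64(0.09))])
```

View pics/m4.png

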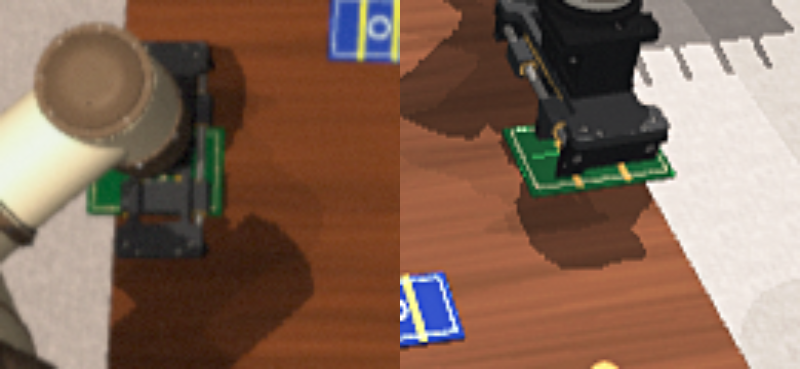

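```bash
cat >> h.py <<'E'
def cross(v,lo,hi,th,sgn):
    # subpixel crossing of th in v[lo:hi], rising if sgn>0
    d=(v[lo:hi]-th)*sgn
    i=np.where((d[:-1]<0)&(d[1:]>=0))[0]
    if not len(i): return None
    i=i[0]; return lo+i-d[i]/(d[i+1]-d[i])
def topmeas(s,er,nr,fr,prt=True):
    I=s["image"].astype(float); sat=I[:,:,0]-I[:,:,2]; g=I[:,:,1]-I[:,:,0]
    def col(f,rows,lo,hi,sgn,th=None):
        o=[]
        for r in rows:
            v=f[r]; t=th if th is not None else (v[lo]+v[hi-1])/2
            x=cross(v,lo,hi,t,sgn)
            if x is not None: o.append((r,x))
        return np.array(o)
    e=col(sat,er,207,232,1); E=np.array([px2w(s,r,c,0)[:2]*1000 for r,c in e]); p=np.polyfit(E[:,0],E[:,1],1)
    k=abs(E[:,1]-np.polyval(p,E[:,0]))<2; p=np.polyfit(E[k,0],E[k,1],1)
    print("edge",len(e),k.sum(),"ang",np.degrees(np.arctan(p[0])).round(2),"y@451",np.polyval(p,451).round(2))
    for nm,rows,lo,hi,sgn in (("near",nr,240,265,-1),("far",fr,198,212,1)):
        q=col(g,rows,lo,hi,sgn,10)
        if len(q): print(nm,len(q),np.array([px2w(s,r,c,0.006)[:2]*1000 for r,c in q]).round(1).tolist())
E
python3 - <<'E'
from h import *
for i in range(2):
    s=snapshot("top"); topmeas(s,list(range(150,188))+list(range(228,270)),range(195,217,3),range(208,218,2))
E
```

```text
edge 52 22 ang -0.44 y@451 248.81
near 8 [[481.2, 151.0], [472.0, 177.5], [463.2, 175.8], [454.4, 176.3], [445.7, 175.8], [437.3, 150.8], [428.6, 150.9], [419.9, 150.9]]
far 5 [[441.3, 269.2], [435.4, 275.9], [429.6, 278.0], [423.8, 277.4], [418.0, 277.3]]
edge 53 25 ang 0.27 y@451 250.46
near 8 [[481.2, 150.9], [472.0, 177.7], [463.2, 175.8], [454.4, 176.3], [445.7, 175.4], [437.3, 150.6], [428.6, 151.0], [419.9, 150.9]]
far 5 [[441.3, 269.3], [435.4, 275.5], [429.6, 278.1], [423.8, 277.6], [418.0, 277.4]]
```

Run:
```python
from h import *
def fit(E,n):
    p=np.polyfit(E[:,0],E[:,1],1)
    for _ in range(4):
        k=abs(E[:,1]-np.polyval(p,E[:,0]))<2.5; p=np.polyfit(E[k,0],E[k,1],1)
    print(n,len(E),k.sum(),np.degrees(np.arctan(p[0])).round(2),np.polyval(p,451).round(2))
s=snapshot("top"); im=cv2.cvtColor(cv2.imread("pics/top1.png"),cv2.COLOR_BGR2HSV).astype(float)
o=[]
for r in range(120,300):
    x=cross(cv2.GaussianBlur(im[:,:,1],(1,3),0)[r],200,235,105,1)
    if x is not None:o.append(px2w(s,r,x,0)[:2]*1000)
fit(np.array(o),"top colour"); print(im[200,208:226,1])
a=snapshot("scene"); I=cv2.cvtColor(a["image"],cv2.COLOR_RGB2HSV).astype(float)[:,:,1]
r0,c0=w2px(a,[.45,.25,0]); print("pred",r0,c0); o=[]
for r in range(int(r0)+15,int(r0)+75):
    c=int(w2px(a,px2w(a,r,c0,0)*0+[px2w(a,r,c0,0)[0],.25,0])[1]); x=cross(I[r],c-25,c+25,105,-1)
    if x is not None:o.append(px2w(a,r,x,0)[:2]*1000)
fit(np.array(o),"scene colour")
# scene: plaque far end
g=a["image"].astype(float); 
print([ (r,px2w(a,r,max(np.where((g[r,:,1]-g[r,:,0]>15)&(np.arange(640)>400)&(np.arange(640)<600)&(g[r,:,1]-g[r,:,2]>5))[0],default=0)+.5,.006)[:2].round(4).tolist()) for r in range(190,214,2)])
```

```text
top colour 180 180 0.33 251.01
[ 42.  40.  40.  39.  42.  40.  41.  42.  40.  44.  97. 178. 193. 189.
 190. 192. 184. 177.]
pred 198.8933277047304 432.5037731234466
scene colour 60 59 0.42 249.81
[(190, [0.1982, -0.9176]), (192, [0.4158, 0.1801]), (194, [0.4233, 0.1776]), (196, [0.4337, 0.1908]), (198, [0.4411, 0.1883]), (200, [0.4655, 0.276]), (202, [0.4735, 0.2782]), (204, [0.481, 0.2778]), (206, [0.4884, 0.2774]), (208, [0.4957, 0.277]), (210, [0.4978, 0.2491]), (212, [0.4989, 0.2164])]
```

```bash
python3 -m creep '[{"dp":[-2,0,0],"twist":0,"grip":40},{"dp":[-5,-0.1,0],"twist":-0.001,"grip":40},{"dp":[-8,-0.1,0],"twist":-0.001,"grip":40},{"dp":[-11,-0.2,0],"twist":-0.001,"grip":40},{"dp":[-13,-0.3,0],"twist":-0.001,"grip":40},{"dp":[-15,-0.3,0],"twist":-0.001,"grip":40},{"dp":[-15,-0.3,0],"twist":-0.001,"grip":40},{"dp":[-15,-0.3,0],"twist":-0.001,"grip":40}]'
python3 - <<'E'
from h import *
st=read_state();print(st["tool_pos"],st["wrist_force"])
w=snapshot("wrist"); print(nearend(w))
s=snapshot("top"); topmeas(s,list(range(150,188))+list(range(228,270)),range(195,217,3),range(204,218,2))
a=snapshot("scene");g=a["image"].astype(float); 
print([ (r,px2w(a,r,max(np.where((g[r,:,1]-g[r,:,0]>15)&(np.arange(640)>400)&(np.arange(640)<600)&(g[r,:,1]-g[r,:,2]>5))[0],default=0)+.5,.006)[:2].round(4).tolist()) for r in range(196,212,2)])
E
```

```text
time_s: 8.55
tool_pos: [0.4508, 0.2039, 0.1886]
tool_rot: [0.713, -0.701, 0.0, -0.001]
wrist_force: [-1.0, -0.8, 9.9]
width: 0.0397
finger_force: 4.8
[0.45077768 0.2039449  0.18859542] [-0.97108508 -0.83195294  9.94681055]
(np.float64(0.3008863453456314), [np.float64(451.6296911036069), np.float64(169.35089169192554)], np.float64(1.0), [(np.float64(493.3), np.float64(0.01)), (np.float64(410.0), np.float64(0.05))])
edge 51 23 ang 0.33 y@451 250.63
near 8 [[481.0, 165.2], [472.2, 165.3], [463.4, 165.8], [454.6, 165.6], [445.9, 164.8], [437.1, 165.2], [428.4, 165.0], [419.7, 165.2]]
far 6 [[447.0, 280.7], [441.1, 285.5], [435.2, 291.6], [429.3, 292.0], [423.5, 291.9], [417.7, 291.7]]
[(196, [0.4362, 0.2038]), (198, [0.444, 0.2038]), (200, [0.4684, 0.2914]), (202, [0.4759, 0.2909]), (204, [0.4834, 0.2905]), (206, [0.4913, 0.2926]), (208, [0.4971, 0.2846]), (210, [0.4978, 0.2491])]
```

```bash
python3 -m creep '[{"dp":[-0.5,0,0],"twist":0,"grip":40},{"dp":[-1,0,0],"twist":0,"grip":40},{"dp":[-1,0,0],"twist":0,"grip":40},{"dp":[-1,0,-0.7],"twist":0,"grip":40},{"dp":[-1,0,-1.5],"twist":0,"grip":40},{"dp":[-1,0,-4],"twist":0,"grip":40},{"dp":[-1,0,-20],"twist":0,"grip":40},{"dp":[-1,0,-60],"twist":0,"grip":40},{"dp":[-50,0,-100],"twist":0,"grip":40},{"dp":[-100,0,-120],"twist":0,"grip":40}]'
python3 -m creep '[{"dp":[-30,0,0],"twist":0,"grip":40},{"dp":[-50,0,0],"twist":0,"grip":40},{"dp":[-50,0,0],"twist":0,"grip":40},{"dp":[-50,0,0],"twist":0,"grip":40}]'
python3 - <<'E'
from h import *
w=snapshot("wrist"); save(w,"w5.png"); print(read_state()["tool_pos"]); print([w2px(w,[.45,y,0]) for y in (.16,.25,.29)])
import pickle; pickle.dump(w,open("w5.pkl","wb"))
E
```

```text
time_s: 9.95
tool_pos: [0.4487, 0.3046, 0.3098]
tool_rot: [0.713, -0.701, -0.0, -0.002]
wrist_force: [1.0, -0.7, -1.0]
width: 0.0401
finger_force: 0.0
time_s: 10.45
tool_pos: [0.4476, 0.3528, 0.3065]
tool_rot: [0.713, -0.701, 0.0, 0.001]
wrist_force: [-0.5, 0.8, -0.1]
width: 0.0399
finger_force: 0.0
[0.44764551 0.35264739 0.30673905]
[(np.float64(-31.26665350880839), np.float64(322.1334568630668)), (np.float64(81.90248533893963), np.float64(320.5529605305201)), (np.float64(125.58079114488663), np.float64(319.94295852077596))]
```

View pics/w5.png

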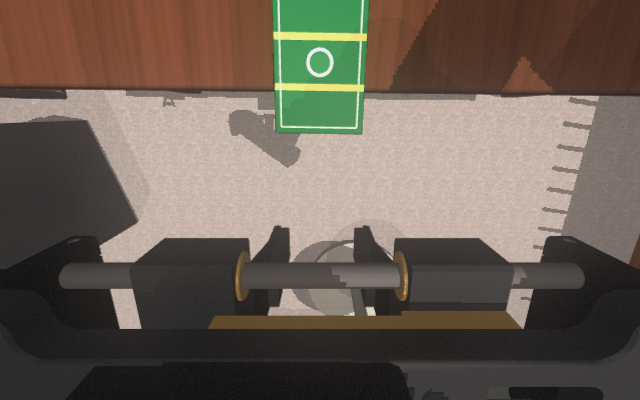

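Run:
```python
from h import *
import pickle; w=pickle.load(open("w5.pkl","rb")); I=w["image"].astype(int); print(-w["R"].T@w["t"])
for c in (180,250,400,500): print(c,[(r,*I[r,c].tolist()) for r in range(84,102)])
for c in (300,345): print(c,[(r,*I[r,c].tolist()) for r in list(range(81,95))+list(range(124,138))])
```

```text
[0.4494503  0.27673582 0.28722487]
180 [(84, 140, 88, 66), (85, 131, 84, 64), (86, 124, 80, 61), (87, 115, 76, 61), (88, 89, 64, 55), (89, 75, 59, 50), (90, 71, 57, 50), (91, 70, 61, 56), (92, 87, 78, 74), (93, 128, 115, 109), (94, 135, 121, 115), (95, 130, 118, 111), (96, 126, 114, 107), (97, 128, 115, 110), (98, 128, 116, 108), (99, 137, 124, 116), (100, 194, 175, 165), (101, 197, 179, 169)]
250 [(84, 126, 84, 62), (85, 126, 85, 63), (86, 118, 80, 61), (87, 111, 79, 59), (88, 102, 71, 55), (89, 79, 63, 51), (90, 72, 61, 53), (91, 88, 78, 68), (92, 128, 118, 111), (93, 131, 120, 112), (94, 128, 117, 109), (95, 130, 120, 111), (96, 132, 120, 112), (97, 139, 128, 119), (98, 195, 179, 166), (99, 196, 178, 166), (100, 196, 179, 168), (101, 197, 180, 168)]
400 [(84, 82, 64, 51), (85, 82, 64, 51), (86, 81, 62, 49), (87, 77, 60, 48), (88, 77, 61, 49), (89, 75, 60, 50), (90, 71, 59, 49), (91, 66, 57, 47), (92, 71, 62, 54), (93, 97, 87, 79), (94, 129, 118, 111), (95, 128, 117, 109), (96, 131, 120, 111), (97, 131, 120, 111), (98, 130, 119, 112), (99, 141, 129, 121), (100, 197, 180, 168), (101
[... 831 characters left out ...]
 126, 82), (133, 106, 115, 97), (134, 159, 147, 136), (135, 198, 181, 168), (136, 206, 188, 176), (137, 206, 187, 174)]
345 [(81, 76, 150, 90), (82, 76, 149, 90), (83, 94, 157, 92), (84, 178, 205, 112), (85, 238, 233, 128), (86, 237, 232, 126), (87, 237, 232, 126), (88, 237, 232, 127), (89, 238, 232, 127), (90, 234, 230, 125), (91, 151, 191, 106), (92, 76, 148, 91), (93, 77, 149, 91), (94, 77, 150, 92), (124, 80, 148, 93), (125, 79, 146, 92), (126, 112, 165, 117), (127, 210, 227, 197), (128, 199, 222, 187), (129, 81, 149, 93), (130, 83, 150, 95), (131, 80, 150, 94), (132, 81, 148, 92), (133, 92, 125, 91), (134, 164, 153, 142), (135, 200, 183, 171), (136, 204, 186, 175), (137, 206, 190, 177)]
```

```bash
cat >> h.py <<'E'
def closeup(w):
    I=w["image"].astype(float); br=I.sum(2); B=[];T=[];cs=list(range(180,266,2))+list(range(380,520,2))
    r0=int(w2px(w,[.45,.251,0])[0])
    def fit(P,n,tol):
        P=np.array(P); p=np.polyfit(P[:,0],P[:,1],1)
        for _ in range(4):
            k=abs(P[:,1]-np.polyval(p,P[:,0]))<tol; p=np.polyfit(P[k,0],P[k,1],1)
        print(n,k.sum(),len(P),"ang",np.degrees(np.arctan(p[0])).round(2),"y@451",np.polyval(p,451).round(2))
    for c in cs:
        v=br[:,c]; x=cross(v,r0-4,r0+22,260,1)
        if x: B.append(px2w(w,x,c,-.035)[:2]*1000)
        v=br[:,c]; n=v[r0-8:r0+2]; 
        if n.mean()>220:
            x=cross(v,r0-4,r0+18,240,-1)
            if x: T.append(px2w(w,x,c,0)[:2]*1000)
    fit(B,"edge bottom",2); 
    if len(T)>5: fit(T,"edge top",2)
    y=I[:,:,0]; b1=[];b2=[];b3=[]
    for c in range(284,358,2):
        a=cross(y[:,c],r0-14,r0+8,155,1); 
        if a is None: continue
        b=cross(y[:,c],int(a)+3,int(a)+14,155,-1)
        if b: b1.append(px2w(w,(a+b)/2,c,.006)[:2]*1000); b2.append((b-a,))
        g=I[:,c,1]-I[:,c,0]; z=cross(g,int(a)+40,int(a)+65,25,-1)
        if z: b3.append(px2w(w,z,c,.006)[:2]*1000)
    fit(b1,"band",1); fit(b3,"far end",1.5)
    S=[]
    for sgn,lo,hi in ((1,255,300),(-1,340,385)):
        P=[px2w(w,r,cross(I[r,:,1]-I[r,:,0],lo,hi,25,sgn) or 0,.006)[:2]*1000 for r in range(r0+8,r0+36)]
        P=np.array(P); p=np.polyfit(P[:,1],P[:,0],1); print("side",P[:,0].mean().round(1),"ang",-np.degrees(np.arctan(p[0])).round(2))
E
python3 - <<'E'
from h import *
import pickle; closeup(pickle.load(open("w5.pkl","rb"))); closeup(snapshot("wrist"))
E
```

```text
edge bottom 104 113 ang 0.45 y@451 257.2
edge top 53 55 ang 0.42 y@451 255.51Traceback (most recent call last):
  File "<stdin>", line 2, in <module>
  File "h.py", line 90, in closeup
    fit(b1,"band",1); fit(b3,"far end",1.5)
    ~~~^^^^^^^^^^^^^
  File "h.py", line 71, in fit
    k=abs(P[:,1]-np.polyval(p,P[:,0]))<tol; p=np.polyfit(P[k,0],P[k,1],1)
                                              ~~~~~~~~~~^^^^^^^^^^^^^^^^^
    raise TypeError("expected non-empty vector for x")
TypeError: expected non-empty vector for x
```

```bash
sed -i 's/cross(y\[:,c\],r0-14,r0+8/cross(y[:,c],r0-4,r0+8/; s/"band",1)/"band",3)/; s/"far end",1.5/"far end",3/' h.py
python3 - <<'E'
from h import *
import pickle; closeup(pickle.load(open("w5.pkl","rb"))); closeup(snapshot("wrist"))
E
```

```text
edge bottom 104 113 ang 0.45 y@451 257.2
edge top 53 55 ang 0.42 y@451 255.51
band 37 37 ang 0.0 y@451 254.87
far end 36 37 ang 0.15 y@451 290.46
side 493.0 ang -0.31
side 415.9 ang 1.29
edge bottom 103 113 ang 0.45 y@451 257.2
edge top 52 55 ang 0.41 y@451 255.57
band 37 37 ang -0.03 y@451 254.88
far end 36 37 ang 0.16 y@451 290.46
side 493.1 ang 0.42
side 416.0 ang 2.36
```

The wrist view shows the gold band at row 87, cols 275–365, lying along the table edge at rows 88–90. It is within about 1 mm and 0.5° of the edge, with an overhang of about 41.5 mm. The plaque is flat, the fingers are clear and the blue plaque was not touched, so I'm handing in.

```bash
python3 -c "
from workcell import *
print(close_job())"
```

```text
the job is handed in; nothing more can be done
None
```

The green plaque was slid flat to the left-hand edge and handed in at about 10.6 s. About a third (41.5 mm) hangs over, with its outer gold band within about 1 mm and 0.5° of the edge, and nothing else was touched; no verdict came back.

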